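# Set the honing stone on its sloping stand

## Task

Set the terracotta-coloured sharpening stone on the narrow sloping bar of the honing stand, lying flat along the bar, in line with it and centred across it. Set it down gently by hand, not dropped: keep hold while you slide it down the slope until you feel its lower end bear on the yellow stop, then let go so that it stays there, touching the stop. Leave the grey stone, the spray can, the jar and the brush where they are.

Things in the scene. Friction and masses are not known exactly. Their poses are not given: they have to be found in the camera images.
- stone: Terracotta-coloured (orange-brown) sharpening stone, a plain bar 160 x 50 x 25 mm, about 0.4 kg, lying flat on the bench. Origin: centre of its underside; x along its length, y across its width, z up through its thickness. Either end may go to the stop.
- grey_stone: Grey sharpening stone of the same size, 160 x 50 x 25 mm; origin and axes as for the other. Not to be moved.
- stand: Honing stand, fixed: dark steel foot 150 x 110 x 14 mm, blue column 50 x 22 mm with a black clamp shaft (36 mm long, across y) at its top, carrying an aluminium bar 170 mm long, only 28 mm wide, 10 mm thick, clamped at a slope; its pivot is 120 mm above the bench. Origin: centre of the foot's underside; x level, towards the bar's high end; z up.
- cradle (a joint): Slope of the aluminium bar above level (rad), 0.40 to 0.62, clamped: it does not turn. The pivot is the point 120 mm above the stand's origin, at the middle of the bar's underside.
- stop: Yellow stop clamped near the bar's low end: 8 mm thick, 28 wide, standing 14 above the bar's upper face. Origin: foot of its inner (up-slope) face, on the centre line of the bar's upper face, 57 to 77 mm down-slope of the pivot. Axes turn with the bar: x up the slope, y level across it, z square to the upper face. With the stone home, its underside's centre is at x 80 mm, y 0, z 0.
- can: Red spray can, 54 mm diameter, 150 mm tall, standing; origin at the centre of its underside. Not to be moved.
- jar: Amber glass jar with a steel lid, 64 mm diameter, 75 mm tall, standing; origin at the centre of its underside. Not to be moved.
- brush: Hand brush lying on the bench; origin under its middle, x along it. Not to be moved.
Not all that is in view belongs to the job. Of the things that look like the stone, the smaller one is meant.

How it is judged:
On the way, in this order (a step that is already met when the one before it is completed fails the run):
1. the stone is lifted clear of the bench, more than 50 mm (height (world z) of stone above 0.05 m), for 0.1 s.
2. the stone, still held by the fingers, touches the stop, lying on the bar: flat within 5 degrees, in line within 6 degrees, centred within 9 mm, no more than 4 mm above the bar (contact force between the fingers and stone above 0.5 N and contact force between stone and stop above 0.2 N and angle between the z axis of stone and the z axis of stop, either way round below 0.09 rad and angle between the x axis of stone and the x axis of stop, either way round below 0.105 rad and y of stone in the frame of stop between -0.009 and 0.009 m and z of stone in the frame of stop below 0.004 m), for 0.1 s.
At the end, for the whole second after the job is handed in: The terracotta stone rests on the sloping bar, released and still: lower end within 3 mm of the stop, centred within 9 mm, in line within 6 degrees, flat on the bar (within 3 mm and 3.4 degrees). The grey stone, can, jar and brush are within 15 mm of where they began (x of stone in the frame of stop between 0.077 and 0.083 m and y of stone in the frame of stop between -0.009 and 0.009 m and z of stone in the frame of stop between -0.003 and 0.003 m and angle between the x axis of stone and the x axis of stop, either way round below 0.105 rad and angle between the z axis of stone and the z axis of stop, either way round below 0.06 rad and linear speed of stone below 0.01 m/s and distance of each of grey_stone, can, jar, brush from where it was at the start of the episode below 0.015 m); the robot touches nothing.
It fails at once if the stone is pressed or knocked on the stand with more than 60 N (contact force between stone and stand above 60 N).
It fails at once if the grey stone is moved by more than 15 mm (distance of grey_stone from where it was at the start of the episode above 0.015 m).
It fails at once if the spray can is moved by more than 15 mm (distance of can from where it was at the start of the episode above 0.015 m).
It fails at once if the jar is moved by more than 15 mm (distance of jar from where it was at the start of the episode above 0.015 m).
It fails at once if the brush is moved by more than 15 mm (distance of brush from where it was at the start of the episode above 0.015 m).
It also fails if it takes over 45 s, if anything falls off the work surface, if the arm or the gripper's body presses on something with over 40 N, if the wrist force passes 120 N, or if a joint passes its speed limit or range.

## Robot

A 6-joint arm with a two-finger parallel gripper is mounted at the origin on the work surface. World frame = base frame: x ahead of the robot, y to its left, z up, the work surface at z = 0. Lengths are in m, angles in rad, forces in N, time in s.
With the tool pointing down it reaches from about 0.3 to 0.75 m from the base axis. Payload 8.5 kg.
Tool frame: the origin (TCP) lies between the finger pads; the fingertips stand env.tip_extent ahead of it and the grasp point (between the pads) lies 2 mm behind it (env.tip_extent is the distance from the TCP to the fingertips, in m); z points along the fingers, y is the line along which they close (so a half turn about z gives the same grasp; the last joint's range is limited). The gripper opens to 85 mm and grips with 20 to 120 N. Pads are 22 mm wide; open, the fingers measure 114 mm over their backs; the gripper's body (76 mm by 85 mm) begins 54 mm behind the grasp point. The pads swing forward as they close: fully open they stand 13 mm farther back than shut.
Start: joints at [0.993, 0.381, 1.297, -0, 1.464, -0.215], TCP at [0.195, 0.514, 0.248] pointing down, gripper open.
Joint ranges: [-3.11, 3.11], [-0.89, 2.33], [0.22, 2.48], [-1.42, 4.56], [0.17, 2.85], [-2.88, 2.88]. Speed limits (rad/s): [2.39, 2.39, 3.14, 3.14, 3.14, 3.14].

## Interface

Orientations are given as a 3x3 rotation matrix whose columns are the frame's x, y, z axes.
In Python, from cell import env, viewer, silhouettes, spot_point gives the robot as it stands.
- The arm moves only by the shell command python3 -m jog 'ROWS' [FORCE]. ROWS is a JSON object of lists of equal length, an entry for each row: "gripper": the finger opening in m, from 0 to 0.0854; "slide": the shift along the world's x, y, z in m, a list of three; "yaw": the turn about the world's z in degrees. In form: {"gripper": [gripper, ...], "slide": [[tx, ty, tz], ...], "yaw": [yaw, ...]}. A call has 1 to 8 rows; each row is the pose to reach, as a shift and turn from the pose commanded when the call began; what a row does not reach only later rows make up. A row lasts 1/12 s, in which the tool goes at most 41.7 mm and 7.16 degrees, less where a joint would pass 70% of its speed; a pose out of reach is approached as far as the arm can. A call with a gripper value outside its range is refused whole. The fingers move at their own pace and stop on an object; FORCE is the grip in N (left out, the last holds). Time passes only in rows, so rows that repeat a pose let the fingers close. It gives the time, the measured TCP pose, the force, the opening and the grip force at its end, in the units of the state.
- env.get_state(): the state, without advancing time (a new reading comes with each control period).
- viewer.capture(name): name is "scene" or "top" or "wrist"; returns (picture, depth): 480x640x3 uint8, blue, green, red; 480x640 float32, m along the optical axis (not along the pixel's ray), 0 where there is no reading.
- viewer.camera_model(name): a dict with "intrinsics" (3x3 intrinsics, pixels), "R" (3x3) and "t" (3): a world point X has camera coordinates R X + t. Camera axes: x right, y down, z forward; pixel columns grow to the right and rows downward; lengths in m; the calibration is good to about 2 mm. A picture is of the moment at which its call begins: read the wrist's pose just before it. camera_model takes no time and is no camera call; for the wrist camera it gives the pose at the moment of the call.
- env.close_job(): hands the job in; it is judged then, once.
Trained networks look in the newest picture that a camera, given by its name, has taken for a name from the list of things; names that differ only in an ending like _2 or _b are one class to them, and where a whole thing is asked for, a point or a joint stands for the part that bears it (a point fixed in the world has none). Each returns a list of dicts, best first, with "score" (0 to 1); they miss things now and then, are a little off and sometimes report something else, mostly with a low value. They report only what shows in the picture. A call takes as long as a camera call. They do not tell look-alikes from the thing itself.
- silhouettes(thing, camera): "pixels" (480x640 bool, what is visible of it) and "extent" ([centre column, centre row, width, height] in pixels, round what is visible of it).
- spot_point(thing, camera): "pixel" ([column, row] in pixels: a listed point, or the origin of a listed thing).
The state is a dict: "clock": time; "joint_pos": joint angles; "joint_velocities": joint speeds; "tau": joint torques, N m; "eef_pos": TCP position; "ee_rot": TCP orientation; "contact_force": force on the tool from outside, world axes, zero at the start; "wrist_torque": the same for the moment, N m; "grip_width": finger opening in m; "grip_force": force on a finger pad.
Only numpy, scipy, OpenCV 4.12 (cv2) and the standard library are available. Lean on these libraries where they do the work, as an engineer would, in place of code of your own. Each camera call takes 0.05 s, during which the arm holds its last target. There are 200 camera calls.

## Working session

There is one attempt and no reset: what is moved stays moved. The work goes in short steps, Python scripts to look and compute and a shell command to move; the robot and the scene stay as the last step left them, time stands still between calls to the robot, and variables do not carry over. Pictures are saved under pics/ and viewed, at most 10 in all, crops included, and the job is handed in when it is done.

```bash
ls; mkdir -p pics; cat > h.py <<'E'
import numpy as np, cv2
from cell import env, viewer, silhouettes, spot_point
def world(cam, d, us, vs, m=None):
    m=m or viewer.camera_model(cam); K=np.array(m["intrinsics"]);R=np.array(m["R"]);t=np.array(m["t"])
    z=d[vs,us]; ok=z>0; us,vs,z=us[ok],vs[ok],z[ok]
    c=np.stack([(us-K[0,2])*z/K[0,0],(vs-K[1,2])*z/K[1,1],z])
    return (R.T@(c-t[:,None])).T
E
python3 - <<'E'
from h import *
print(env.get_state(), env.tip_extent)
for c in("scene","top"):
    p,d=viewer.capture(c); cv2.imwrite(f"pics/{c}.png",p); np.save(f"{c}_d.npy",d)
    for n in("stone","grey_stone","stand","stop","can","jar","brush"):
        for s in silhouettes(n,c)[:3]:
            v,u=np.nonzero(s["pixels"]); w=world(c,d,u,v)
            print(c,n,round(s["score"],2),np.round(s["extent"]),np.round(np.median(w,0),3),np.round(np.percentile(w,98,axis=0),3),np.round(np.percentile(w,2,axis=0),3))
E
```

```text
pics
{'clock': 0.0, 'joint_pos': array([ 9.92718487e-01,  3.81188222e-01,  1.29829541e+00,  1.58658933e-05,
        1.46362573e+00, -2.15301999e-01]), 'joint_velocities': array([-0.00064827,  0.00079107, -0.00174415,  0.00065088, -0.00186784,
       -0.00084431]), 'tau': array([ 9.86681789e-05, -4.48469174e+01, -2.31263298e+01, -2.72284269e-04,
        4.83468917e-03, -7.87560566e-05]), 'eef_pos': array([0.1950173 , 0.51395652, 0.24770426]), 'ee_rot': array([[-9.34914613e-01,  3.54871748e-01, -8.41961674e-04],
       [ 3.54872585e-01,  9.34913823e-01, -1.26164198e-03],
       [ 3.39440514e-04, -1.47831664e-03, -9.99998850e-01]]), 'contact_force': array([-0.29261979,  0.02418369,  0.59585349]), 'wrist_torque': array([-0.02291039, -0.03254998, -0.0089411 ]), 'grip_force': 0.0, 'grip_width': 0.08531684250340608} 0.017
scene stone 0.93 [275. 179.  56.  25.] [ 0.504 -0.588  0.03 ] [ 0.588 -0.511  0.037] [ 0.42  -0.671  0.001]
scene stone 0.6 [310. 211.  46.  19.] [ 0.499 -0.348  0.023] [ 0.568 -0.323  0.029] [ 0.418 -0.39   0.001]
scene stone 0.33 [421. 399.  28.  36.] [0.668 0.42  0.068]
[... 874 characters left out ...]
top grey_stone 0.81 [322. 282.  34.  53.] [ 0.541 -0.075  0.025] [ 0.62  -0.04   0.031] [ 0.468 -0.112 -0.   ]
top stand 0.64 [214. 282.  56.  62.] [0.531 0.241 0.016] [0.607 0.315 0.158] [0.456 0.185 0.007]
top can 0.61 [317. 202.  21.  28.] [ 0.755 -0.059  0.145] [ 0.791 -0.034  0.155] [ 0.741 -0.082  0.006]
top can 0.47 [206. 280.  41.  54.] [0.532 0.249 0.131] [0.598 0.287 0.162] [0.46  0.21  0.095]
top jar 0.61 [163. 237.  24.  22.] [0.652 0.397 0.072] [0.679 0.429 0.08 ] [0.626 0.378 0.012]
top jar 0.2 [217. 300.  10.   6.] [0.471 0.221 0.114] [0.479 0.23  0.119] [0.465 0.21  0.106]
top brush 0.6 [393. 226.  19.  67.] [ 0.696 -0.29   0.019] [ 0.813 -0.265  0.026] [ 0.625 -0.308  0.007]
```

```bash
python3 - <<'E'
from h import *
p=cv2.imread("pics/top.png"); s=cv2.imread("pics/scene.png")
a=cv2.resize(p[180:360,130:550],(798,342)); b=cv2.resize(s[150:430,220:480],(240,258))
cv2.imwrite("pics/crop.png",a); cv2.imwrite("pics/crop2.png",cv2.resize(s[140:440,210:510],(600,600)))
E
```

```text
(no output)
```

View pics/crop.png

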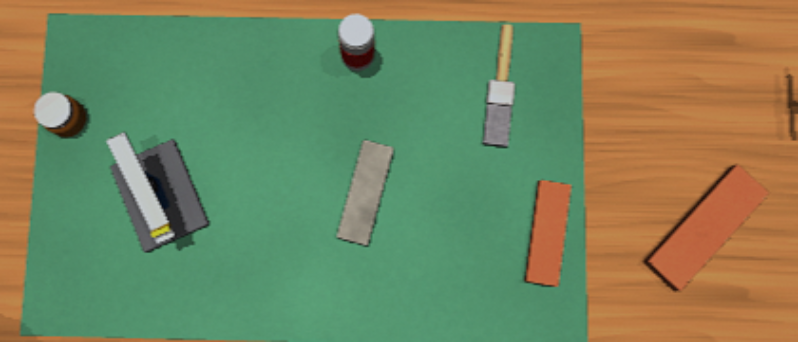

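View pics/crop2.png

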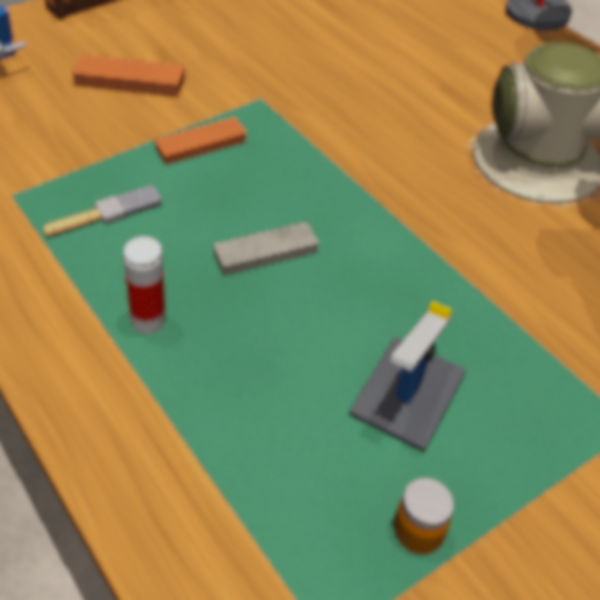

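Candidates (top view): small terracotta bar at (422,304), larger terracotta bar at (502,300), and the grey stone at (322,282). I choose (422,304): it is terracotta and the smaller of the two. A close crop and measurement will check this.

```bash
cat > meas.py <<'E'
from h import *
def rect(w):
    r=cv2.minAreaRect((w[:,:2]*1000).astype(np.float32)); b=cv2.boxPoints(r)
    e=[b[1]-b[0],b[2]-b[1]]; L=max(e,key=np.linalg.norm)
    a=np.degrees(np.arctan2(L[1],L[0])); a=(a+90)%180-90
    return np.round(r[0],1),np.round(sorted(r[1]),1),round(float(a),1)
def top(w,z0,z1): return w[(w[:,2]>z0)&(w[:,2]<z1)]
E
python3 - <<'E'
from meas import *
d=np.load("top_d.npy"); v,u=np.mgrid[0:480,0:640]; v=v.ravel();u=u.ravel()
w=world("top",d,u,v)
def box(x0,x1,y0,y1,z0,z1): return w[(w[:,0]>x0)&(w[:,0]<x1)&(w[:,1]>y0)&(w[:,1]<y1)&(w[:,2]>z0)&(w[:,2]<z1)]
print("stone",rect(box(.38,.6,-.42,-.29,.017,.04)))
print("big",rect(box(.38,.65,-.75,-.45,.02,.05)))
b=box(.4,.7,.15,.38,.08,.2); print("bar",rect(b),len(b))
n=b.mean(0); q=b-n; U,S,V=np.linalg.svd(q,full_matrices=False); print(n,V,S)
s=env.get_state()["ee_rot"]; print("tool y ang",np.degrees(np.arctan2(s[1,1],s[0,1])))
p=cv2.imread("pics/top.png"); cv2.imwrite("pics/c3.png",cv2.resize(p[260:350,390:550],(640,360),interpolation=cv2.INTER_CUBIC))
E
```

```text
stone (array([ 485.5, -361.5]), array([ 51.9, 159.9]), -8.3)
big (array([ 500. , -605.9]), array([ 67.3, 215.7]), -43.2)
bar (array([530.9, 250.2]), array([ 36.2, 160.6]), 25.0) 687
[0.53080352 0.24899699 0.12897588] [[-0.83704199 -0.39603679 -0.37751234]
 [ 0.51310169 -0.80774697 -0.29029551]
 [-0.18996674 -0.43669175  0.87932528]] [1.25966802 0.2375524  0.16672883]
tool y ang 69.21507312373016
```

View pics/c3.png

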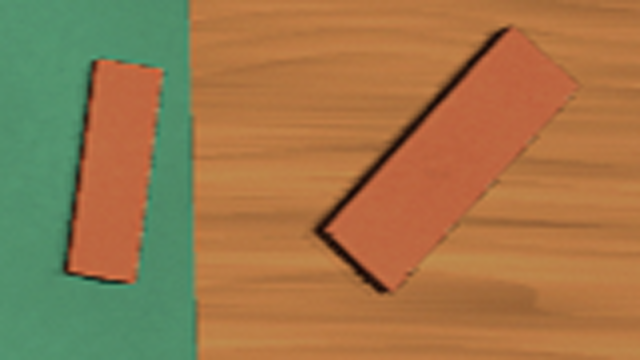

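The crop shows the left bar at (115,170) measuring about 160x50 mm, so it is the stone. The right bar at (450,160) is 216x67 mm, so it is the decoy. Next is a wrist look at the stand on the way.

```bash
python3 -m jog '{"gripper":[0.085,0.085,0.085,0.085,0.085,0.085,0.085,0.085],"slide":[[0.02,-0.02,0.03],[0.05,-0.04,0.05],[0.08,-0.07,0.07],[0.11,-0.10,0.09],[0.14,-0.12,0.11],[0.17,-0.14,0.12],[0.20,-0.16,0.13],[0.22,-0.18,0.13]],"yaw":[5,10,15,20,25,30,40,45]}'
python3 -m jog '{"gripper":[0.085,0.085,0.085,0.085,0.085],"slide":[[0.03,-0.02,0],[0.05,-0.05,0],[0.08,-0.08,0],[0.08,-0.08,0],[0.08,-0.08,0]],"yaw":[0,0,0,0,0]}'
python3 - <<'E'
from meas import *
m=viewer.camera_model("wrist"); p,d=viewer.capture("wrist"); cv2.imwrite("pics/w1.png",p); np.save("w1_d.npy",d); np.savez("w1_m.npz",**m)
print(np.array(m["R"])[2], -np.array(m["R"]).T@m["t"])
for n in("stand","stop"):
  for s in silhouettes(n,"wrist")[:2]: print(n,s["score"],np.round(s["extent"]))
  for s in spot_point(n,"wrist")[:2]: print(n,s)
E
```

```text
clock: 1.47
eef_pos: [0.4175, 0.3329, 0.3802]
ee_rot: [[-0.918, -0.396, 0.003], [-0.396, 0.918, 0.001], [-0.004, -0.0, -1.0]]
contact_force: [-0.7, 1.1, 0.6]
grip_width: 0.085
grip_force: 0.0
clock: 1.88
eef_pos: [0.4963, 0.2527, 0.3777]
ee_rot: [[-0.921, -0.389, -0.001], [-0.389, 0.921, -0.0], [0.001, 0.0, -1.0]]
contact_force: [-0.5, 0.5, 0.6]
grip_width: 0.0851
grip_force: 0.0
[ 0.24057485  0.10281065 -0.9651703 ] [0.43629931 0.22749404 0.50315192]
stand 0.77 [309. 246.  94. 173.]
stand {'pixel': [311.2, 220.2], 'score': 0.97}
stand {'pixel': [30.8, 292.9], 'score': 0.56}
stop 0.68 [306. 175.  31.  20.]
stop {'pixel': [300.7, 176.3], 'score': 0.58}
```

View pics/w1.png

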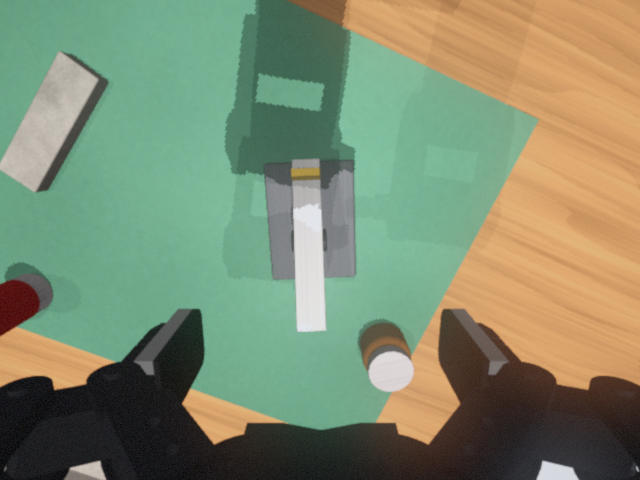

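The wrist view shows the bar running from (305,160) at the low end to (312,330) at the high end. The yellow stop is at (305,173) and the foot is behind. I'll fit the bar and stop from depth and colour.

```bash
cat > bar.py <<'E'
from meas import *
p=cv2.imread("pics/w1.png"); d=np.load("w1_d.npy"); m=dict(np.load("w1_m.npz"))
v,u=np.mgrid[150:340,280:340]; v=v.ravel();u=u.ravel()
ok=d[v,u]>0; v,u=v[ok],u[ok]; w=world("wrist",d,u,v,m)
hsv=cv2.cvtColor(p,cv2.COLOR_BGR2HSV)[v,u].astype(int)
yel=(hsv[:,0]>15)&(hsv[:,0]<35)&(hsv[:,1]>120)
hi=w[:,2]>0.085
b=w[hi&~yel&(v>190)]
n,*_=np.linalg.lstsq(np.c_[b[:,:2],np.ones(len(b))],b[:,2],rcond=None)
for _ in range(3):
    r=b[:,2]-np.c_[b[:,:2],np.ones(len(b))]@n; k=abs(r)<0.004
    n,*_=np.linalg.lstsq(np.c_[b[k,:2],np.ones(k.sum())],b[k,2],rcond=None)
g=n[:2]; print("slope",np.arctan(np.linalg.norm(g)),"grad dir",np.degrees(np.arctan2(g[1],g[0])),"resid",r[k].std(),k.sum())
print("rect",rect(b[k]))
# axis: width-centre line per row slice
c,sz,a=rect(b[k]); A=np.radians(a); ux=np.array([np.cos(A),np.sin(A)]); uy=np.array([-ux[1],ux[0]])
q=b[k]; s=(q[:,:2]-c/1000)@ux; y=(q[:,:2]-c/1000)@uy
S=[];Y=[]
for s0 in np.arange(-.07,.07,.005):
    t=(s>s0)&(s<s0+.005)
    if t.sum()>8: S.append(s0+.0025);Y.append((y[t].min()+y[t].max())/2); 
f=np.polyfit(S,Y,1); print("axis corr deg",np.degrees(np.arctan(f[0])),"off",f[1], "end s",s.min(),s.max())
A+=np.arctan(f[0]); ux=np.array([np.cos(A),np.sin(A)]); uy=np.array([-ux[1],ux[0]])
c0=c/1000+f[1]*uy; sl=np.arctan(g@ux)
print("axis deg",np.degrees(A),"slope",sl,"cross",g@uy)
Q=w[hi]; s=(Q[:,:2]-c0)@ux; print("bar ends s (all)",np.percentile(s,[.5,99.5]), "horiz len exp",.170*np.cos(sl))
t=w[yel&hi]; s=(t[:,:2]-c0)@ux; y=(t[:,:2]-c0)@uy; zp=np.c_[t[:,:2],np.ones(len(t))]@n
h=(t[:,2]-zp)*np.cos(sl); sx=s*1/np.cos(sl)+h*np.sin(sl)  # along slope of foot
print("stop n",len(t),"h",np.percentile(h,[5,50,95]),"along",np.percentile(sx,[3,50,97]),"y",np.percentile(y,[3,97]))
zc=np.r_[c0,1]@n; print("c0",c0,"z",zc)
for tag,x in(("stop inner",np.percentile(sx,97)),):
    e=np.r_[ux*np.cos(sl),np.sin(sl)]; P=np.r_[c0,zc]+x*e; print(tag,P,"home underside centre",P+.08*e,"n",np.r_[-ux*np.sin(sl),np.cos(sl)])
foot=w[(w[:,2]>.009)&(w[:,2]<.02)]; print(len(foot))
E
python3 bar.py
```

```text
slope 0.3994202945898009 grad dir 25.203141236950866 resid 0.0008441611268590404 4042
rect (array([543.6, 260. ]), array([ 28.1, 127.7]), 25.2)
axis corr deg -0.01074986722960342 off -7.76682646579546e-06 end s -0.06384422468077582 0.06386950850295696
axis deg 25.189250132770397 slope 0.3994202840601621 cross 0.00010233868455022337
bar ends s (all) [-0.09265801  0.06177755] horiz len exp 0.15661872051076586
stop n 244 h [0.01006912 0.01383678 0.01522981] along [-0.08767981 -0.08349721 -0.08014708] y [-0.01224093  0.01290805]
c0 [0.54360331 0.25999297] z 0.1355182036971455
stop inner [0.4767864  0.22856663 0.10435026] home underside centre [0.54348069 0.2599353  0.13546101] n [-0.35190412 -0.16551287  0.92128659]
3519
```

```bash
python3 -m jog '{"gripper":[0.085,0.085,0.085,0.085,0.085,0.085,0.085,0.085],"slide":[[0,-0.03,0],[0,-0.07,0],[0,-0.11,0],[0,-0.15,0],[0,-0.19,0],[0,-0.23,0],[0,-0.27,0],[0,-0.31,0]],"yaw":[-4,-8,-12,-16,-20,-24,-28,-31]}'
python3 -m jog '{"gripper":[0.085,0.085,0.085,0.085,0.085,0.085,0.085,0.085],"slide":[[0,-0.04,0],[0,-0.08,0],[0,-0.12,-0.02],[0,-0.16,-0.04],[-0.01,-0.20,-0.06],[-0.01,-0.24,-0.08],[-0.01,-0.28,-0.10],[-0.01,-0.30,-0.10]],"yaw":[0,0,0,0,0,0,0,0]}'
python3 -m jog '{"gripper":[0.085,0.085],"slide":[[0,0,0],[0,0,0]],"yaw":[0,0]}'
cat > st.py <<'E'
from meas import *
m=viewer.camera_model("wrist"); e=env.get_state(); p,d=viewer.capture("wrist"); cv2.imwrite("pics/w2.png",p)
v,u=np.mgrid[0:480,0:640]; v=v.ravel();u=u.ravel(); k=d[v,u]>0; v,u=v[k],u[k]; w=world("wrist",d,u,v,m)
k=(abs(w[:,0]-.4855)<.12)&(abs(w[:,1]+.3615)<.08)&(w[:,2]>.018)&(w[:,2]<.032)
print(rect(w[k]),k.sum(),np.median(w[k],0)); print(e["eef_pos"],np.degrees(np.arctan2(e["ee_rot"][1,1],e["ee_rot"][0,1])))
E
python3 st.py
```

```text
clock: 2.8
eef_pos: [0.4946, -0.0566, 0.3788]
ee_rot: [[-0.99, 0.14, 0.001], [0.14, 0.99, -0.0], [-0.001, -0.0, -1.0]]
contact_force: [1.1, 0.5, -0.3]
grip_width: 0.0848
grip_force: 0.0
clock: 3.47
eef_pos: [0.4847, -0.3564, 0.2759]
ee_rot: [[-0.991, 0.137, -0.002], [0.137, 0.991, 0.002], [0.003, 0.002, -1.0]]
contact_force: [0.9, 0.6, -0.3]
grip_width: 0.085
grip_force: 0.0
clock: 3.63
eef_pos: [0.4852, -0.3563, 0.2774]
ee_rot: [[-0.99, 0.139, -0.001], [0.139, 0.99, 0.001], [0.001, 0.001, -1.0]]
contact_force: [0.4, 0.6, 0.1]
grip_width: 0.0851
grip_force: 0.0
(array([ 486. , -357.8]), array([ 50.1, 159.5]), -8.4) 8440 [ 0.4793141  -0.35706617  0.02470771]
[ 0.48518206 -0.35625792  0.27735907] 82.01635328516379
```

```bash
python3 -m jog '{"gripper":[0.085,0.085,0.085,0.085,0.085,0.085,0.085,0.085],"slide":[[0,-0.001,-0.04],[0,-0.001,-0.08],[0,-0.001,-0.12],[0,-0.001,-0.16],[0,-0.001,-0.20],[0,-0.001,-0.23],[0,-0.001,-0.25],[0,-0.001,-0.258]],"yaw":[0,0,0,0,0,0,0,0]}'
python3 -m jog '{"gripper":[0.085,0.075,0.065,0.055,0.045,0.04,0.04,0.04],"slide":[[0,0,0],[0,0,0],[0,0,0],[0,0,0],[0,0,0],[0,0,0],[0,0,0],[0,0,0]],"yaw":[0,0,0,0,0,0,0,0]}' 30
```

```text
clock: 4.35
eef_pos: [0.4852, -0.3543, 0.0184]
ee_rot: [[-0.991, 0.136, -0.002], [0.136, 0.991, 0.003], [0.003, 0.002, -1.0]]
contact_force: [-0.9, -0.4, 0.0]
grip_width: 0.0852
grip_force: 0.0
clock: 5.02
eef_pos: [0.4858, -0.3573, 0.0221]
ee_rot: [[-0.99, 0.138, 0.002], [0.138, 0.99, -0.002], [-0.002, -0.002, -1.0]]
contact_force: [-1.3, -0.2, 5.4]
grip_width: 0.0494
grip_force: 31.1
```

```bash
python3 -m jog '{"gripper":[0.04,0.04,0.04,0.04,0.04,0.04,0.04,0.04],"slide":[[0,0,0.01],[0,0,0.03],[0,0,0.06],[0,0,0.10],[0,0,0.14],[0,0,0.18],[0,0,0.22],[0,0.02,0.25]],"yaw":[0,0,0,0,0,0,0,0]}'
python3 -m jog '{"gripper":[0.04,0.04,0.04,0.04,0.04,0.04,0.04,0.04],"slide":[[0,0.03,0.01],[0,0.06,0.01],[0,0.10,0.01],[0,0.14,0.01],[0.01,0.18,0.01],[0.02,0.22,0.01],[0.03,0.26,0.01],[0.04,0.30,0.01]],"yaw":[0,2,6,10,14,18,22,26]}'
python3 -m jog '{"gripper":[0.04,0.04,0.04,0.04,0.04,0.04,0.04,0.04],"slide":[[0,0.04,0],[0.01,0.08,0],[0.02,0.12,0],[0.03,0.16,0],[0.03,0.20,0],[0.03,0.24,0],[0.03,0.27,0],[0.03,0.29,0]],"yaw":[2,4,6,7,7,7,7,7]}'
python3 -m jog '{"gripper":[0.04,0.04],"slide":[[0,0,0],[0,0,0]],"yaw":[0,0]}'
cat > held.py <<'E'
import sys
from meas import *
e=env.get_state(); m=viewer.camera_model("wrist"); p,d=viewer.capture("wrist"); cv2.imwrite(f"pics/{sys.argv[1]}.png",p)
T=e["eef_pos"]; R=e["ee_rot"]
print("tcp",np.round(T,4),"yang",round(np.degrees(np.arctan2(R[1,1],R[0,1])),2),"F",np.round(e["contact_force"],1),"gw",round(e["grip_width"],4),round(e["grip_force"],1))
H=np.array([.54348,.25994,.13546]); A=np.radians(25.19); sl=.3994
X=np.array([np.cos(A)*np.cos(sl),np.sin(A)*np.cos(sl),np.sin(sl)]);Y=np.array([-np.sin(A),np.cos(A),0]);Z=np.cross(X,Y)
def stone(c,p,d,m):
    hsv=cv2.cvtColor(p,cv2.COLOR_BGR2HSV); v,u=np.nonzero((hsv[...,0]<15)&(hsv[...,1]>110)&(hsv[...,2]>70)&(d>0))
    w=world(c,d,u,v,m); k=np.linalg.norm(w-T,axis=1)<.12; w=w[k]
    if len(w)<60: print(c,"few",len(w)); return
    # top plane by robust fit
    M=np.c_[w[:,:2],np.ones(len(w))]; best=0; rng=np.random.default_rng(0)
    for _ in range(500):
        i=rng.choice(len(w),3,False)
        try:n=np.linalg.solve(M[i],w[i,2])
        except Exception: continue
        if np.hypot(*n[:2])>1: continue
        k=abs(w[:,2]-M@n)<.0025
        if k.sum()>best: best=k.sum(); K=k
    n=np.linalg.lstsq(M[K],w[K,2],rcond=None)[0]; q=w[K]
    nn=np.r_[-n[:2],1]/np.linalg.norm(np.r_[n[:2],1])
    a=np.cross(Y,nn); a/=np.linalg.norm(a); b=np.cross(nn,a); L=np.c_[q@a,q@b]
    r=cv2.minAreaRect((L*1000).astype(np.float32)); bx=cv2.boxPoints(r); ed=max([bx[1]-bx[0],bx[2]-bx[1]],key=np.linalg.norm)
    lx=a*ed[0]+b*ed[1]; lx/=np.linalg.norm(lx); lx*=np.sign(lx@X)
    cc=r[0][0]/1000*a+r[0][1]/1000*b+(q@nn).mean()*nn-.025*nn; rel=cc-H
    print(c,best,"size",np.round(r[1],1),"pitch",round(np.arcsin(lx[2]),3),"axis deg",round(np.degrees(np.arctan2(lx[1],lx[0])),2),"roll",round(float(nn@Y),3),"under-centre",np.round(cc,4),"stopframe x,y,z",np.round([.08+rel@X,rel@Y,rel@Z],4))
stone("wrist",p,d,m)
p,d=viewer.capture("top"); stone("top",p,d,viewer.camera_model("top"))
p,d=viewer.capture("scene"); cv2.imwrite(f"pics/{sys.argv[1]}s.png",p); stone("scene",p,d,viewer.camera_model("scene"))
E
python3 held.py h1
```

```text
clock: 5.68
eef_pos: [0.4846, -0.3388, 0.2744]
ee_rot: [[-0.99, 0.141, 0.003], [0.141, 0.99, -0.004], [-0.003, -0.004, -1.0]]
contact_force: [-0.4, -0.3, -2.5]
grip_width: 0.0489
grip_force: 33.1
clock: 6.35
eef_pos: [0.5246, -0.0347, 0.2812]
ee_rot: [[-0.95, -0.313, 0.0], [-0.313, 0.95, -0.0], [-0.0, -0.0, -1.0]]
contact_force: [1.0, -0.2, -3.7]
grip_width: 0.0496
grip_force: 33.1
clock: 7.02
eef_pos: [0.554, 0.2562, 0.2808]
ee_rot: [[-0.905, -0.426, -0.001], [-0.426, 0.905, 0.0], [0.0, 0.001, -1.0]]
contact_force: [0.5, -1.0, -3.8]
grip_width: 0.0496
grip_force: 33.1
clock: 7.18
eef_pos: [0.5545, 0.2539, 0.2805]
ee_rot: [[-0.905, -0.425, -0.0], [-0.425, 0.905, -0.0], [0.001, -0.0, -1.0]]
contact_force: [0.6, -0.9, -3.4]
grip_width: 0.0491
grip_force: 33.1
tcp [0.5545 0.2539 0.2805] yang 115.17 F [ 0.6 -0.9 -3.4] gw 0.0491 33.1
wrist 49841 size [ 49.7 116.5] pitch -0.004 axis deg 25.04 roll -0.003 under-centre [0.5355 0.2453 0.2582] stopframe x,y,z [ 0.1154 -0.0098  0.1183]
top 186 size [74.6 26.3] pitch -0.026 axis deg 25.47 roll 0.082 under-centre [0.5215 0.2201 0.2586] stopframe x,y,z [ 0.0939 -0.0267  0.1278]
scene 774 size [ 49.7 158.6] pitch -0.001 axis deg 24.84 roll 0.002 under-centre [0.5582 0.2537 0.2584] stopframe x,y,z [ 0.1377 -0.0119  0.1091]
```

View pics/h1.png

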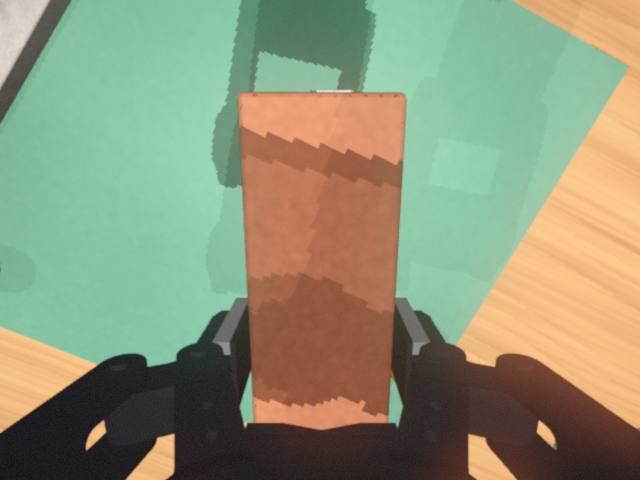

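The wrist view shows the stone held square between the pads. Its low end is at row 95, and the bar tip is just visible at (335,92), offset to the right. That confirms a ~10 mm correction across the bar. I'll align, descend to just above the bar, then press lightly so the stone tilts in the grip.

```bash
python3 -m jog '{"gripper":[0.04,0.04,0.04,0.04,0.04,0.04,0.04],"slide":[[0,0.005,-0.01],[0,0.011,-0.04],[0,0.011,-0.06],[0,0.011,-0.08],[0,0.011,-0.09],[0,0.011,-0.09],[0,0.011,-0.09]],"yaw":[0,0,0,0,0,0,0]}' 25
python3 held.py h2
```

```text
clock: 7.92
eef_pos: [0.5554, 0.264, 0.1906]
ee_rot: [[-0.906, -0.423, 0.0], [-0.423, 0.906, 0.0], [-0.0, 0.0, -1.0]]
contact_force: [1.2, 0.4, -2.4]
grip_width: 0.0494
grip_force: 33.0
tcp [0.5554 0.264  0.1906] yang 115.03 F [ 1.2  0.4 -2.4] gw 0.0494 33.0
wrist 49894 size [ 49.7 116.9] pitch -0.003 axis deg 24.93 roll -0.003 under-centre [0.5366 0.2555 0.1682] stopframe x,y,z [ 0.0852 -0.0011  0.0333]
top 134 size [25.9 72.4] pitch -0.012 axis deg 18.17 roll -0.024 under-centre [0.5209 0.2301 0.1698] stopframe x,y,z [ 0.0629 -0.0174  0.0445]
scene 678 size [ 50.3 142.2] pitch -0.003 axis deg 25.14 roll -0.003 under-centre [0.5662 0.2688 0.1696] stopframe x,y,z [ 0.1157 -0.0016  0.022 ]
```

```bash
python3 -m jog '{"gripper":[0.04,0.04,0.04,0.04,0.04,0.04],"slide":[[0,0.001,-0.004],[0,0.001,-0.007],[0,0.001,-0.009],[0,0.001,-0.011],[0,0.001,-0.013],[0,0.001,-0.013]],"yaw":[0,0,0,0,0,0]}' 20
python3 held.py h3
```

```text
clock: 8.57
eef_pos: [0.5549, 0.2651, 0.178]
ee_rot: [[-0.906, -0.424, 0.0], [-0.424, 0.906, -0.0], [-0.0, -0.0, -1.0]]
contact_force: [-4.4, -1.4, 4.7]
grip_width: 0.049
grip_force: 34.5
tcp [0.5549 0.2651 0.178 ] yang 115.07 F [-4.4 -1.4  4.7] gw 0.049 34.5
wrist 48057 size [114.1  49.8] pitch 0.12 axis deg 25.21 roll -0.001 under-centre [0.5371 0.2568 0.1532] stopframe x,y,z [ 0.0804 -0.0001  0.0191]
top 159 size [28.3 73.5] pitch 0.1 axis deg 19.1 roll 0.031 under-centre [0.524  0.2328 0.1509] stopframe x,y,z [ 0.0591 -0.0162  0.0256]
scene 628 size [155.   49.8] pitch 0.121 axis deg 25.22 roll 0.004 under-centre [0.562  0.2679 0.1566] stopframe x,y,z [ 0.1068 -0.0006  0.0117]
```

```bash
python3 -m jog '{"gripper":[0.04,0.04,0.04,0.04,0.04,0.04,0.04],"slide":[[0,0,-0.002],[0,0,-0.004],[0,0,-0.006],[0,0,-0.008],[0,0,-0.010],[0,0,-0.011],[0,0,-0.011]],"yaw":[0,0,0,0,0,0,0]}' 20
python3 held.py h4
```

```text
clock: 9.3
eef_pos: [0.5543, 0.2649, 0.1668]
ee_rot: [[-0.906, -0.424, -0.001], [-0.424, 0.906, -0.001], [0.002, -0.0, -1.0]]
contact_force: [-7.4, -2.6, 3.9]
grip_width: 0.049
grip_force: 36.1
tcp [0.5543 0.2649 0.1668] yang 115.07 F [-7.4 -2.6  3.9] gw 0.049 36.1
wrist 44476 size [ 49.7 111.8] pitch 0.34 axis deg 25.13 roll 0.0 under-centre [0.5399 0.2583 0.1381] stopframe x,y,z [0.0773 0.     0.004 ]
top 148 size [33.4 73.4] pitch 0.353 axis deg 23.83 roll 0.111 under-centre [0.5285 0.2378 0.132 ] stopframe x,y,z [ 0.0575 -0.0137  0.0057]
scene 508 size [ 50.  136.5] pitch 0.342 axis deg 25.01 roll 0.003 under-centre [0.5712 0.2727 0.1506] stopframe x,y,z [ 0.1141 -0.0002  0.0021]
```

```bash
python3 -m jog '{"gripper":[0.04,0.04,0.04,0.04],"slide":[[0,0,-0.001],[0,0,-0.002],[0,0,-0.003],[0,0,-0.003]],"yaw":[0,0,0,0]}' 20
python3 held.py h5
```

```text
clock: 9.78
eef_pos: [0.5543, 0.2649, 0.1639]
ee_rot: [[-0.906, -0.424, -0.001], [-0.424, 0.906, -0.001], [0.002, -0.0, -1.0]]
contact_force: [-7.1, -3.6, 4.4]
grip_width: 0.0493
grip_force: 36.6
tcp [0.5543 0.2649 0.1639] yang 115.07 F [-7.1 -3.6  4.4] gw 0.0493 36.6
wrist 43499 size [ 49.7 110.7] pitch 0.396 axis deg 24.83 roll 0.0 under-centre [0.5411 0.2589 0.1345] stopframe x,y,z [0.0773 0.0001 0.0001]
top 138 size [31.5 74.7] pitch 0.365 axis deg 12.13 roll -0.074 under-centre [0.5301 0.2369 0.1273] stopframe x,y,z [ 0.0566 -0.0151  0.001 ]
scene 475 size [145.5  49.5] pitch 0.4 axis deg 25.52 roll -0.004 under-centre [0.5707 0.2724 0.1484] stopframe x,y,z [ 0.1126 -0.0003  0.0003]
```

Flat on the bar: pitch 0.396 and centred, with the low end about 22 mm from the stop. Next I'll slide it down the slope.

```bash
python3 -m jog '{"gripper":[0.04,0.04,0.04,0.04,0.04,0.04,0.04,0.04],"slide":[[-0.0025,-0.0012,-0.0012],[-0.005,-0.0024,-0.0023],[-0.0075,-0.0035,-0.0035],[-0.010,-0.0047,-0.0047],[-0.0125,-0.0059,-0.0058],[-0.015,-0.0071,-0.007],[-0.016,-0.0075,-0.0075],[-0.016,-0.0075,-0.0075]],"yaw":[0,0,0,0,0,0,0,0]}' 20
python3 held.py h6
```

```text
clock: 10.6
eef_pos: [0.5397, 0.2578, 0.1569]
ee_rot: [[-0.906, -0.424, 0.003], [-0.424, 0.906, 0.001], [-0.003, -0.001, -1.0]]
contact_force: [-0.5, -0.9, 5.9]
grip_width: 0.0491
grip_force: 36.8
tcp [0.5397 0.2578 0.1569] yang 115.06 F [-0.5 -0.9  5.9] gw 0.0491 36.8
wrist 43552 size [ 49.6 111. ] pitch 0.399 axis deg 24.96 roll 0.0 under-centre [0.5263 0.2518 0.1274] stopframe x,y,z [ 0.0594 -0.0001 -0.    ]
top 142 size [30.4 72.9] pitch 0.387 axis deg 20.9 roll -0.041 under-centre [0.5145 0.2332 0.1208] stopframe x,y,z [ 0.0397 -0.0119  0.0011]
scene 473 size [146.2  48.9] pitch 0.399 axis deg 25.52 roll -0.001 under-centre [0.5562 0.2654 0.1416] stopframe x,y,z [ 0.0951 -0.0004  0.0003]
```

```bash
python3 -m jog '{"gripper":[0.04,0.04,0.04,0.04,0.04,0.04],"slide":[[-0.0008,-0.0004,-0.0004],[-0.0017,-0.0008,-0.0008],[-0.0025,-0.0012,-0.0012],[-0.0033,-0.0016,-0.0016],[-0.0042,-0.002,-0.002],[-0.0042,-0.002,-0.002]],"yaw":[0,0,0,0,0,0]}' 20
python3 held.py h7
```

```text
clock: 11.25
eef_pos: [0.5368, 0.2564, 0.1556]
ee_rot: [[-0.906, -0.424, 0.007], [-0.424, 0.906, 0.003], [-0.007, -0.001, -1.0]]
contact_force: [4.7, 3.2, 7.1]
grip_width: 0.0494
grip_force: 36.7
tcp [0.5368 0.2564 0.1556] yang 115.06 F [4.7 3.2 7.1] gw 0.0494 36.7
wrist 43582 size [ 49.6 111.1] pitch 0.399 axis deg 24.88 roll -0.0 under-centre [0.5235 0.2504 0.1261] stopframe x,y,z [ 0.056  -0.0001 -0.    ]
top 148 size [31.4 77.3] pitch 0.4 axis deg 6.17 roll 0.089 under-centre [0.513  0.223  0.1177] stopframe x,y,z [ 0.0332 -0.0205  0.0004]
scene 470 size [ 50.2 145.2] pitch 0.398 axis deg 25.03 roll -0.005 under-centre [0.5523 0.2641 0.1399] stopframe x,y,z [ 0.0907 -0.      0.0003]
```

```bash
python3 -m jog '{"gripper":[0.04,0.04,0.04,0.04],"slide":[[-0.001,-0.0005,-0.0004],[-0.002,-0.001,-0.0008],[-0.0025,-0.0012,-0.001],[-0.0025,-0.0012,-0.001]],"yaw":[0,0,0,0]}' 20
python3 held.py h8
```

```text
clock: 11.73
eef_pos: [0.5365, 0.2562, 0.1557]
ee_rot: [[-0.906, -0.423, 0.014], [-0.423, 0.906, 0.005], [-0.015, -0.001, -1.0]]
contact_force: [13.4, 8.1, 7.5]
grip_width: 0.0496
grip_force: 36.8
tcp [0.5365 0.2562 0.1557] yang 115.05 F [13.4  8.1  7.5] gw 0.0496 36.8
wrist 43677 size [ 49.6 111. ] pitch 0.402 axis deg 24.89 roll 0.001 under-centre [0.5234 0.2503 0.1262] stopframe x,y,z [ 0.0558 -0.0002  0.0001]
top 144 size [30.1 77. ] pitch 0.412 axis deg 3.98 roll -0.012 under-centre [0.5133 0.2252 0.1191] stopframe x,y,z [ 0.0348 -0.0186  0.0012]
scene 468 size [ 49.4 148.6] pitch 0.401 axis deg 24.74 roll -0.001 under-centre [0.5502 0.2631 0.139 ] stopframe x,y,z [0.0882 0.     0.0004]
```

The stone is bearing on the stop: a 15 N push while the TCP stands still. I'll ease off, release and look.

```bash
python3 -m jog '{"gripper":[0.04,0.04,0.055,0.065,0.075,0.075,0.075],"slide":[[0.0015,0.0007,0.0006],[0.002,0.001,0.0008],[0.002,0.001,0.0008],[0.002,0.001,0.0008],[0.002,0.001,0.0008],[0.002,0.001,0.0008],[0.002,0.001,0.0008]],"yaw":[0,0,0,0,0,0,0]}' 20
python3 held.py h9
```

```text
clock: 12.47
eef_pos: [0.5342, 0.2554, 0.1533]
ee_rot: [[-0.906, -0.424, -0.001], [-0.424, 0.906, -0.0], [0.001, 0.0, -1.0]]
contact_force: [-0.8, -0.4, -0.3]
grip_width: 0.075
grip_force: 0.0
tcp [0.5342 0.2554 0.1533] yang 115.07 F [-0.8 -0.4 -0.3] gw 0.075 0.0
wrist 42601 size [ 49.3 107.4] pitch 0.399 axis deg 25.11 roll -0.001 under-centre [0.5219 0.2497 0.1253] stopframe x,y,z [ 0.054  -0.0001 -0.    ]
top 132 size [32.9 70.5] pitch 0.418 axis deg 24.7 roll 0.005 under-centre [0.5109 0.2325 0.1195] stopframe x,y,z [ 0.0359 -0.011   0.0013]
scene 508 size [ 49.6 145.4] pitch 0.397 axis deg 24.85 roll 0.009 under-centre [0.5518 0.2637 0.1395] stopframe x,y,z [ 0.0899 -0.0001  0.0001]
```

Released and resting. Retreating straight up, then verifying.

```bash
python3 -m jog '{"gripper":[0.075,0.075,0.075,0.075,0.075,0.075,0.075,0.075],"slide":[[0,0,0.005],[0,0,0.02],[0,0,0.05],[0,0,0.08],[0,0,0.12],[0,0,0.16],[0,0,0.18],[0,0,0.18]],"yaw":[0,0,0,0,0,0,0,0]}'
sed 's/axis=1)<.12/axis=1)<.35/' held.py > held2.py; python3 held2.py f1
```

```text
clock: 13.28
eef_pos: [0.5352, 0.2557, 0.3395]
ee_rot: [[-0.906, -0.424, 0.01], [-0.424, 0.906, 0.002], [-0.01, -0.002, -1.0]]
contact_force: [0.9, -0.1, 0.3]
grip_width: 0.0749
grip_force: 0.0
tcp [0.5352 0.2557 0.3395] yang 115.07 F [ 0.9 -0.1  0.3] gw 0.0749 0.0
wrist 12167 size [ 48.9 158.3] pitch 0.399 axis deg 25.01 roll -0.001 under-centre [0.5434 0.2599 0.1355] stopframe x,y,z [ 0.0799 -0.      0.    ]
top 500 size [ 49.1 142.9] pitch 0.414 axis deg 24.36 roll -0.005 under-centre [0.5371 0.2536 0.1334] stopframe x,y,z [ 0.0714 -0.003   0.0014]
scene 575 size [ 50. 163.] pitch 0.4 axis deg 24.67 roll 0.003 under-centre [0.5451 0.2604 0.1363] stopframe x,y,z [ 0.0818 -0.0003  0.0002]
```

View pics/f1.png

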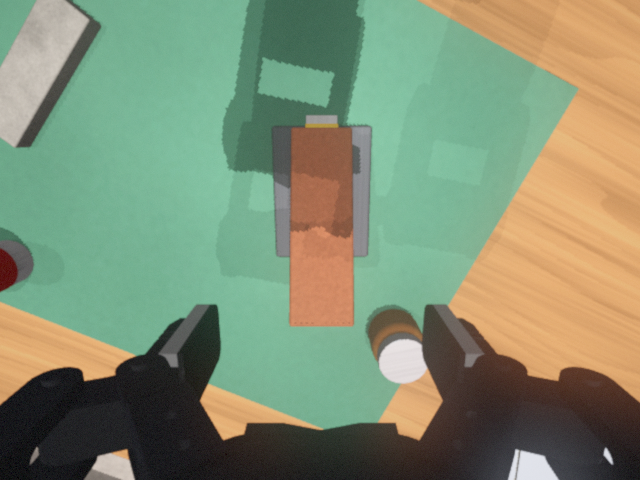

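The stone lies from (321,127) to (321,326) on the bar with its low end at the yellow stop (321,126). It measures x 0.0799, y 0, z 0 in the stop frame, and the robot is clear, so I'm handing in.

```bash
python3 -c "
from cell import env
print(env.close_job())"
```

```text
the job is handed in; nothing more can be done
None
```

The terracotta stone is resting on the sloping bar, touching the yellow stop, flat, in line, centred and released; by my last wrist view it sits at x 79.9 mm, y 0, z 0 in the stop's frame, and the job is handed in (no verdict came back).

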